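# Unstack the bisque planters onto their saucers

## Robot

A 6-joint arm with a two-finger parallel gripper is mounted at the origin on the work surface. World frame = base frame: x ahead of the robot, y to its left, z up, the work surface at z = 0. Lengths are in mm, angles in rad, forces in N, time in s.
With the tool pointing down it reaches from about 250 to 775 mm from the base axis. Payload 4 kg.
Tool frame: the origin (TCP) lies between the finger pads; the fingertips stand 25 mm ahead of it and the grasp point (between the pads) lies 6 mm ahead of it (ctrl.tip_reach is the distance from the TCP to the fingertips, in mm); z points along the fingers, y is the line along which they close (so a half turn about z gives the same grasp; the last joint's range is limited). The gripper opens to 94 mm and grips with 3 to 60 N. Pads are 16 mm wide; open, the fingers measure 119 mm over their backs; the gripper's body (75 mm by 177 mm) begins 78 mm behind the grasp point.
Start: joints at [-1.284, 0.087, 1.371, -0, 1.684, -0.103], TCP at [209, -508.76, 230.506] pointing down, gripper open.
Joint ranges: [-3.1, 3.1], [-0.76, 2.03], [0.27, 2.55], [-1.08, 4.22], [0.17, 2.65], [-2.57, 2.57]. Speed limits (rad/s): [2.79, 2.79, 3.14, 3.14, 3.14, 3.14].

## Interface

Orientations are given as a unit quaternion [w, x, y, z].
In Python, from bench import ctrl gives the robot as it stands. The module is installed in compiled form; this text tells all that it offers.
- The arm moves only by the shell command python3 -m handwheel 'ROWS' [FORCE]. ROWS is JSON, a list of rows, each an object of numbers: "ax", "ay", "az": the turn, a rotation vector about the world's x, y, z in degrees; "x", "y", "z": the shift along the world's x, y, z in mm; "hand": the opening in per cent of the stroke, from 0 (shut) to 100 (fully open). In form: [{"ax": .., "ay": .., "az": .., "x": .., "y": .., "z": .., "hand": ..}, ...]. A call has 1 to 20 rows; each row is the pose to reach, as a shift and turn from the pose commanded when the call began; what a row does not reach only later rows make up. A row lasts 1/12 s, in which the tool goes at most 41.7 mm and 7.16 degrees, less where a joint would pass 70% of its speed; a pose out of reach is approached as far as the arm can. A call with a gripper value outside its range is refused whole. The fingers move at their own pace and stop on an object; FORCE is the grip in N (left out, the last holds). Time passes only in rows, so rows that repeat a pose let the fingers close. It gives the time, the measured TCP pose, the force, the opening and the grip force at its end, in the units of the state.
- ctrl.sense(): the state, without advancing time (a new reading comes with each control period).
- ctrl.read_camera(name): name is "side" or "top" or "wrist"; returns a dict with "frame" (400x640x3 uint8, blue, green, red), "fx", "fy", "cx", "cy" (pixels), "extrinsics" (4x4, takes a point from world to camera coordinates). Camera axes: x right, y down, z forward; pixel columns grow to the right and rows downward; lengths in mm; the calibration is good to about 2 mm. The wrist camera is an equidistant fisheye: a pixel r from the principal point sees the ray r / f radians off the axis. A picture is of the moment at which its call begins. There is no depth.
- ctrl.close_job(): hands the job in; it is judged then, once.
The state is a dict: "t": time; "joints": joint angles; "joint_velocities": joint speeds; "tau": joint torques, N m; "eef_pos": TCP position; "orientation": TCP orientation; "wrist_force": force on the tool from outside, world axes, zero at the start; "ft_torque": the same for the moment, N m; "finger_gap": opening from 0.0 (shut) to 1.0 (fully open); "finger_force": force on a finger pad.
Only numpy, scipy, OpenCV 4.12 (cv2) and the standard library are available. Lean on these libraries where they do the work, as an engineer would, in place of code of your own. Each camera call takes 0.05 s, during which the arm holds its last target. There are 200 camera calls.

## Task

These four planters have come out of the kiln stacked foot on rim. Take the stack apart from the top, one pot after another, and stand each upright and flat in the saucer that belongs to it (same shape, matching size), with the square and the six-sided pot lined up with the sides of their saucers. Bisque chips easily, so set the pots down rather than dropping them, and leave the saucers, the bowl and the white tub where they are.

Things in the scene. Friction and masses are not known exactly. Their poses are not given: they have to be found in the camera images.
- small_pot: Top of the stack: small round straight-sided planter of plain unglazed salmon-coloured bisque, open at the top, 40 mm across its rim collar (the top 16 mm), 37 mm across below it, 48 mm high, wall 6 mm, about 70 g. Origin: centre of the underside; z up.
- hex_pot: Second from the top: six-sided bisque planter, upright flat sides, 48 mm across the flats (55 mm over the corners) at its rim collar (the top 16 mm), 45 mm across the flats below it, 52 mm high, wall 8 mm, about 110 g. Origin: centre of the underside; z up; x is square to one flat, so the six flats face 0, 60, 120 ... degrees from x.
- round_pot: Third from the top: larger round straight-sided bisque planter, 58 mm across its rim collar (the top 16 mm), 55 mm across below it, 56 mm high, wall 8 mm, about 150 g. Origin: centre of the underside; z up.
- square_pot: Bottom of the stack, standing on the table: square bisque planter, upright sides, 68 mm wide each way at its rim collar (the top 16 mm), 65 mm below it, 60 mm high, wall 9 mm, about 260 g. Origin: centre of the underside; z up; x and y are square to its sides. The pots stand loosely foot on rim, nearly concentric, each turned at its own angle; the whole stack is 216 mm high.
- small_saucer: Smaller of the two round saucers: 66 mm across outside, 56 mm inside (belongs to the small round pot). The same plain bisque as the pots. The rim is 12 mm high over all and 5 mm thick, the flat floor is 5 mm above the table. Loose. Origin: centre of the underside; z up.
- hex_saucer: Six-sided saucer: 74 mm across the flats outside, 64 mm inside (belongs to the six-sided pot). The same plain bisque as the pots. The rim is 12 mm high over all and 5 mm thick, the flat floor is 5 mm above the table. Loose. Origin: centre of the underside; z up; x is square to one flat, so the six flats face 0, 60, 120 ... degrees from x.
- round_saucer: Larger of the two round saucers: 84 mm across outside, 74 mm inside (belongs to the larger round pot). The same plain bisque as the pots. The rim is 12 mm high over all and 5 mm thick, the flat floor is 5 mm above the table. Loose. Origin: centre of the underside; z up.
- square_saucer: Square saucer: 94 mm wide outside, 84 mm inside (belongs to the square pot). The same plain bisque as the pots. The rim is 12 mm high over all and 5 mm thick, the flat floor is 5 mm above the table. Loose. Origin: centre of the underside; z up; x and y are square to its sides.
- slip_bowl: Bystander: empty grey plastic bowl, 150 mm across the rim, 65 mm high, loose. Origin: centre of the underside.
- tub: Bystander: small white lidded tub, 66 mm across, 75 mm high, loose. Origin: centre of the underside.
There are look-alikes about, which are no part of the job. What is shaped like the small_pot but blue is not meant.

How it is judged:
By the outcome, as a careful person would: the job done as asked, in the order asked, and still so for the second after the job is handed in, with the robot touching nothing.
It also fails if it takes over 99 s, if anything falls off the work surface, if the arm or the gripper's body presses on something with over 40 N, if the wrist force passes 120 N, or if a joint passes its speed limit or range.

## Working session

There is one attempt and no reset: what is moved stays moved. The work goes in short steps, Python scripts to look and compute and a shell command to move; the robot and the scene stay as the last step left them, time stands still between calls to the robot, and variables do not carry over. Pictures are saved under pics/ and viewed, at most 14 in all, crops included, and the job is handed in when it is done.

```bash
mkdir -p pics; cat > h.py <<'E'
import numpy as np,cv2
from bench import ctrl
def grab(n,f=None):
    c=ctrl.read_camera(n)
    if f: cv2.imwrite('pics/'+f,c['frame'])
    return c
def ray(c,u,v):
    E=np.array(c['extrinsics']);R=E[:3,:3];t=E[:3,3]
    d=np.array([(u-c['cx'])/c['fx'],(v-c['cy'])/c['fy'],1.])
    return -R.T@t,R.T@d
def onz(c,u,v,z):
    o,d=ray(c,u,v);return o+d*(z-o[2])/d[2]
def proj(c,p):
    E=np.array(c['extrinsics']);q=E[:3,:3]@np.array(p)+E[:3,3]
    return c['fx']*q[0]/q[2]+c['cx'],c['fy']*q[1]/q[2]+c['cy']
E
python3 - <<'E'
from h import *
for n in('top','side'):
    c=grab(n,n+'0.png');E=np.array(c['extrinsics']);print(n,c['fx'],c['cx'],c['cy'],-E[:3,:3].T@E[:3,3],E[:3,:3].round(3).tolist())
E
```

```text
top 490.0101908791546 314.3974682457509 196.15532896348788 [ 331.28310082   54.57432947 1373.5325831 ] [[-0.013, -1.0, 0.013], [-0.981, 0.01, -0.192], [0.192, -0.015, -0.981]]
side 416.07452305566244 320.52893092306687 193.62516404242305 [356.72681182 864.00842642 765.78217419] [[-0.964, -0.265, 0.023], [-0.177, 0.576, -0.798], [0.198, -0.774, -0.602]]
```

View pics/top0.png

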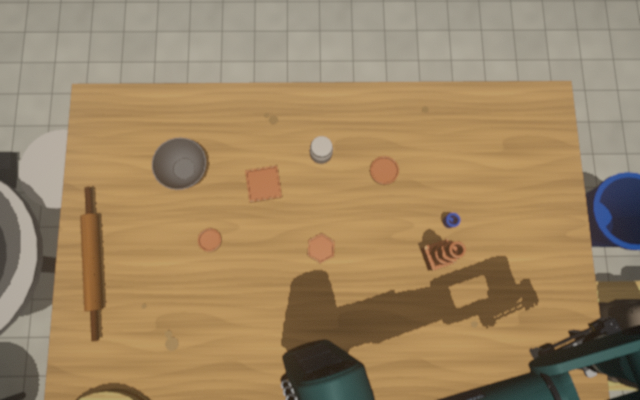

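View pics/side0.png

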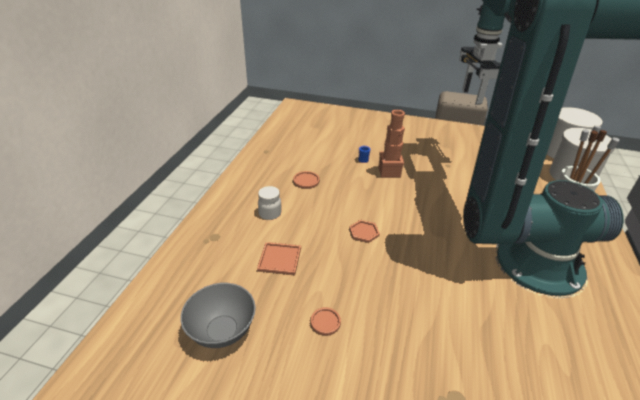

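The top view shows the stack around (442,255), with the blue look-alike pot at (452,220). The saucers are the small round one at (210,240), hex at (320,248), square at (264,184) and large round at (384,170). The bowl is at (180,163) and the tub at (321,149). The side view shows the stack at (395,145) and the blue pot at (364,155). There are two candidates for small_pot: the salmon one on top of the stack, side (398,116), which fits because it is plain bisque, and the blue one, which is excluded.

```bash
cat >> h.py <<'E'
def mask(f):
    h=cv2.cvtColor(f,cv2.COLOR_BGR2HSV)
    b,g,r=[f[...,i].astype(int) for i in range(3)]
    return h,b,g,r
E
python3 - <<'E'
from h import *
c=grab('top');f=c['frame'];s=grab('side');g=s['frame']
h=cv2.cvtColor(f,cv2.COLOR_BGR2HSV)
for p in[(210,240),(320,248),(264,184),(384,170),(300,210),(445,250)]:print(p,f[p[1],p[0]],h[p[1],p[0]])
a=cv2.resize(f[205:280,410:480],None,fx=6,fy=6,interpolation=cv2.INTER_CUBIC)
b=cv2.resize(g[100:185,350:415],None,fx=5.3,fy=5.3,interpolation=cv2.INTER_CUBIC)
b=cv2.resize(b,(345,450));cv2.imwrite('pics/crop.png',np.hstack([a,b]))
m=((h[...,0]<10)|(h[...,0]>174)) & (h[...,1]>90)&(h[...,2]>90)
n,l,st,ce=cv2.connectedComponentsWithStats(m.astype(np.uint8))
for i in range(1,n):
    if st[i,4]>150:
        print(st[i],ce[i])
        k=cv2.findContours((l==i).astype(np.uint8),cv2.RETR_EXTERNAL,cv2.CHAIN_APPROX_NONE)[0][0][:,0]
        P=np.array([onz(c,u,v,12)[:2] for u,v in k])
        M=cv2.moments(P.astype(np.float32).reshape(-1,1,2))
        print(' ctr',M['m10']/M['m00'],M['m01']/M['m00'],'A',M['m00'],cv2.minAreaRect(P.astype(np.float32)))
E
```

```text
(210, 240) [ 85 125 184] [ 12 137 184]
(320, 248) [ 93 132 189] [ 12 130 189]
(264, 184) [ 84 125 184] [ 12 139 184]
(384, 170) [ 83 121 182] [ 12 139 182]
(300, 210) [ 90 142 178] [ 18 126 178]
(445, 250) [42 66 98] [ 13 146  98]
```

View pics/crop.png

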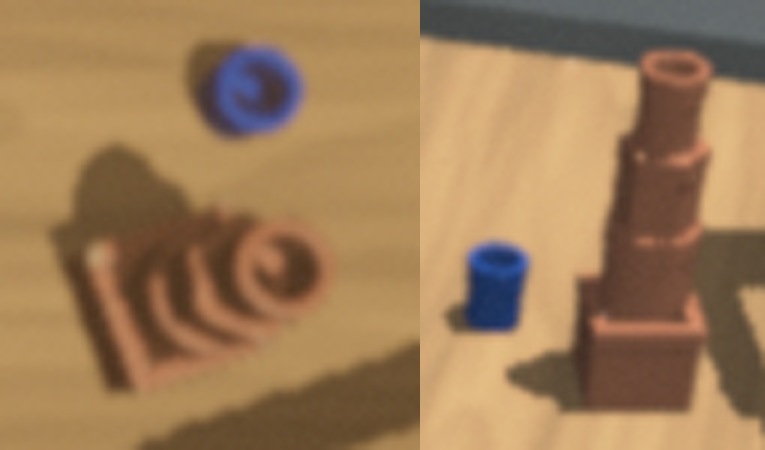

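The left crop shows the open salmon ring on top of the stack at crop (283,270), which is top image (457,250), with the blue pot separate at crop (257,90). The right crop agrees: the plain bisque small pot is on top. Now I'll get the numbers.

```bash
cat >> h.py <<'E'
def comps(c,amin=150):
    lab=cv2.cvtColor(c['frame'],cv2.COLOR_BGR2HSV)
    m=((lab[...,0]<15)&(lab[...,1]>105)&(lab[...,2]>110)).astype(np.uint8)
    m=cv2.morphologyEx(m,cv2.MORPH_CLOSE,np.ones((3,3)))
    n,l,st,ce=cv2.connectedComponentsWithStats(m)
    return [(st[i],cv2.findContours((l==i).astype(np.uint8),cv2.RETR_EXTERNAL,cv2.CHAIN_APPROX_NONE)[0][0][:,0]) for i in range(1,n) if st[i,4]>amin]
def harm(P,n):  # centre, n-fold direction of flats (deg)
    hull=cv2.convexHull(P.astype(np.float32))
    M=cv2.moments(hull);ce=np.array([M['m10'],M['m01']])/M['m00']
    big=cv2.moments(hull-ce.astype(np.float32))
    im=np.zeros((1200,1200),np.uint8);cv2.fillPoly(im,[((hull[:,0]-ce)*8+600).astype(np.int32)],1)
    y,x=np.nonzero(im);z=((x-600)+1j*(y-600))
    a=np.angle((z**n).sum())/n  # corners direction
    return ce,np.degrees(a)+180/n,M['m00']
E
python3 - <<'E'
from h import *
c=grab('top');s=grab('side')
for nm,cam in(('top',c),('side',s)):
  for st,k in comps(cam,100):
    P=np.array([onz(cam,u,v,12)[:2] for u,v in k])
    print(nm,st,[ (np.round(x,1).tolist()) for n in(4,6) for x in harm(P,n)],np.round(cv2.minAreaRect(P.astype(np.float32))[1],1))
# small pot rim: two view
o1,d1=ray(c,457.2,250);A=onz(c,457.2,250,216);print('top rim',A, 'reproj side',proj(s,A))
u,v=350+(675-420)/5.3,100+68/450*85
print('side',u,v,onz(s,u,v,216)); b=onz(c,452.6,220,48);print('blue',b)
print('sq near corner table/rim', [onz(c,410+x/6,205+y/6,60) for x,y in((97,248),(135,385))])
print(ctrl.sense()['orientation'],ctrl.sense()['eef_pos'],ctrl.sense()['wrist_force'])
E
```

```text
top [370 156  29  29 643] [[672.7, -166.6], 76.4, 5254.5, [672.7, -166.6], 59.3, 5254.5] [80.4 82.4]
top [ 245  166   37   36 1051] [[636.7, 179.3], 8.8, 8607.2, [636.7, 179.3], 19.3, 8607.2] [94.  93.9]
top [ 82 212  16  47 240] [[496.7, 657.1], 55.5, 3728.8, [496.7, 657.1], 41.2, 3728.8] [130.5  37.8]
top [198 228  23  24 431] [[478.5, 327.7], 14.0, 3132.9, [478.5, 327.7], 35.1, 3132.9] [64.2 60.9]
top [308 234  27  29 583] [[452.0, 18.4], 12.2, 4367.8, [452.0, 18.4], 27.6, 4367.8] [72.2 77.6]
top [424 239  42  31 612] [[434.1, -323.4], 59.6, 6611.0, [434.1, -323.4], 4.3, 6611.0] [ 72.3 111.5]
top [ 88 263  11  28 130] [[383.6, 640.1], 59.4, 1298.4, [383.6, 640.1], 46.4, 1298.4] [73.6 23.4]
side [379 110  26  68 556] [[433.4, -488.4], 54.2, 33774.5, [433.4, -488.4], 30.0, 33774.5] [ 84.  507.2]
side [293 171  27  18 397] [[669.4, -164.5], 12.0, 6428.6, [669.4, -164.5], 44.1, 6428.6] [82.6 93.1]
side [349 219  31  24 526] [[449.3, 19.4], 41.7, 5594.6, [449.3, 19.4], 26.6, 5594.6] [77.8 93.6]
side [ 257  242   44   33 1174] [[633.9, 180.3], 9.2, 9831.0, [633.9, 180.3], 40.5, 9831.0] [ 96.8 104.6]
side [310 307  31  29 710] [[476.0, 327.7], 34.2, 3704.0, [476.0, 327.7], 44.8, 3704.0] [64.9 70.9]
top rim [ 424.64848996 -299.26509015  216.        ] reproj side (np.float64(397.55621548266623), np.float64(112.41759730194393))
side 398.1132075471698 112.84444444444445 [ 422.69896599 -296.9009379   216.        ]
blue [ 520.30532774 -343.62493325   48.        ]
sq near corner table/rim [array([ 448.02542735, -263.96479043,   60.        ]), array([ 387.1353519 , -277.43050228,   60.        ])]
[-3.32096632e-04  9.81065219e-01  1.93677372e-01 -3.15952684e-05] [ 208.96095795 -508.59633571  230.11244385] [-0.32342411  0.12172543  0.34098225]
```

```bash
python3 -m handwheel '[{"z":40},{"z":80},{"z":100,"x":25,"y":25},{"z":100,"x":55,"y":53},{"z":100,"x":85,"y":83},{"z":100,"x":115,"y":113},{"z":100,"x":145,"y":142},{"z":100,"x":175,"y":172},{"z":100,"x":200,"y":197},{"z":100,"x":215,"y":211},{"z":100,"x":215,"y":211},{"z":100,"x":215,"y":211},{"z":100,"x":215,"y":211}]'
python3 - <<'E'
from h import *
c=grab('wrist','w1.png');E=np.array(c['extrinsics']);print(c['fx'],c['fy'],c['cx'],c['cy'],-E[:3,:3].T@E[:3,3],E[:3,:3].round(3).tolist());print(ctrl.sense()['joints'])
E
```

```text
309.70691628693146 309.70691628693146 315.68563051099966 197.28852211067155 [ 274.93805174 -481.28018641  384.05531907] [[0.38, -0.925, -0.0], [-0.896, -0.368, 0.247], [-0.229, -0.093, -0.969]]
[-1.28408955e+00  8.73857569e-02  1.37104801e+00  2.69061319e-05
  1.68362006e+00 -1.03118284e-01]validation failed for argument at $[0]...
```

View pics/w1.png

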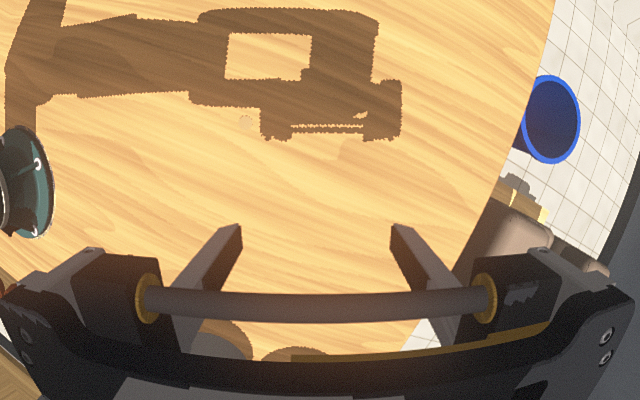

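The move was refused because every key must be present in each row. The wrist picture shows bare table and the fingers at (220,240) and (410,240), with no pots in view.

```bash
python3 -m handwheel '[{"ax":0,"ay":0,"az":0,"x":0,"y":0,"z":40,"hand":100},{"ax":0,"ay":0,"az":0,"x":0,"y":0,"z":80,"hand":100},{"ax":0,"ay":0,"az":0,"x":25,"y":25,"z":100,"hand":100},{"ax":0,"ay":0,"az":0,"x":52,"y":51,"z":100,"hand":100},{"ax":0,"ay":0,"az":0,"x":80,"y":78,"z":100,"hand":100},{"ax":0,"ay":0,"az":0,"x":108,"y":106,"z":100,"hand":100},{"ax":0,"ay":0,"az":0,"x":136,"y":133,"z":100,"hand":100},{"ax":0,"ay":0,"az":0,"x":164,"y":160,"z":100,"hand":100},{"ax":0,"ay":0,"az":0,"x":190,"y":186,"z":100,"hand":100},{"ax":0,"ay":0,"az":0,"x":208,"y":203,"z":100,"hand":100},{"ax":0,"ay":0,"az":0,"x":215,"y":211,"z":100,"hand":100},{"ax":0,"ay":0,"az":0,"x":215,"y":211,"z":100,"hand":100},{"ax":0,"ay":0,"az":0,"x":215,"y":211,"z":100,"hand":100}]'
cat >> h.py <<'E'
def fray(c,u,v):
    E=np.array(c['extrinsics']);x,y=u-c['cx'],v-c['cy'];r=np.hypot(x,y)+1e-9;th=r/c['fx']
    d=np.array([x/r*np.sin(th),y/r*np.sin(th),np.cos(th)])
    return -E[:3,:3].T@E[:3,3],E[:3,:3].T@d
def fonz(c,u,v,z):
    o,d=fray(c,u,v);return (o+d*(z-o[2])/d[2])[:2]
def ground(c,z,x0,x1,y0,y1,s=2.):  # orthographic resample of wrist image on plane z; px per mm s; columns=+x, rows=-y
    X,Y=np.meshgrid(np.arange(x0,x1,1/s),np.arange(y1,y0,-1/s));E=np.array(c['extrinsics'])
    p=np.stack([X,Y,np.full_like(X,z)],-1)@E[:3,:3].T+E[:3,3]
    rr=np.hypot(p[...,0],p[...,1]);th=np.arctan2(rr,p[...,2]);k=c['fx']*th/rr
    return cv2.remap(c['frame'],(c['cx']+k*p[...,0]).astype(np.float32),(c['cy']+k*p[...,1]).astype(np.float32),cv2.INTER_LINEAR)
E
python3 - <<'E'
from h import *
c=grab('wrist','w2.png');print(ctrl.sense()['joints'],ctrl.sense()['eef_pos'])
E
```

```text
t: 1.43
eef_pos: [423.7, -298.1, 330.5]
orientation: [0.0, 0.981, 0.194, -0.0]
wrist_force: [0.6, -0.5, -1.0]
finger_gap: 1.002
finger_force: 0.0
[-7.23284924e-01  1.79382546e-02  1.24682144e+00 -1.07346988e-03
  1.87693699e+00  4.58450087e-01] [ 423.25442704 -298.63115533  330.45258757]
```

View pics/w2.png

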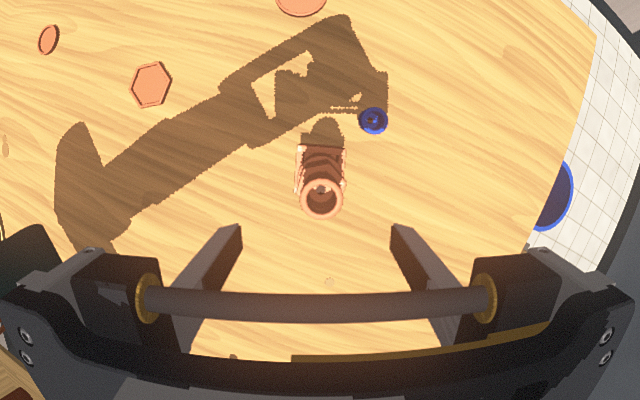

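The wrist view shows the small-pot rim ring centred near (321,198) between the fingers at (225,240) and (405,240). The hex saucer is at (151,85) and the blue pot at (373,120).

```bash
python3 - <<'E'
from h import *
f=cv2.imread('pics/w2.png');c=grab('wrist')
print('rim',[fonz(c,u,v,216).round(1) for u,v in((321,198),(300,198),(343,198),(321,178),(321,218))])
h=cv2.cvtColor(f,cv2.COLOR_BGR2HSV);print(h[90,150],h[40,150])
m=((h[...,0]<13)&(h[...,1]>70)&(h[...,2]>120)).astype(np.uint8)
n,l,st,ce=cv2.connectedComponentsWithStats(m)
for i in range(1,n):
  if st[i,4]>300:
    k=cv2.findContours((l==i).astype(np.uint8),cv2.RETR_EXTERNAL,cv2.CHAIN_APPROX_NONE)[0][0][:,0]
    P=np.array([fonz(c,u,v,12) for u,v in k]);print(st[i],[np.round(x,1).tolist() for x in harm(P,6)])
g=ground(c,60,370,480,-350,-240,4);cv2.imwrite('pics/g1.png',g)
E
```

```text
rim [array([ 427.1, -302. ]), array([ 419.9, -284.6]), array([ 434.5, -320.3]), array([ 443.9, -295. ]), array([ 409.7, -309.2])]
[ 12 134 250] [ 21 114 251]
[276   0  50  17 570] [[647.9, -180.9], 20.8, 1679.3]
[ 37  25  20  30 431] [[477.5, 319.7], 37.1, 3480.1]
[ 129   62   43   46 1299] [[452.3, 11.3], 25.9, 4881.0]
[ 297  143   49   63 1627] [[414.7, -311.1], 21.1, 6777.1]
[305 184  32  31 736] [[377.3, -326.1], 59.1, 1930.6]
[393 223  40  37 482] [[368.4, -504.1], 40.0, 2091.5]
```

```bash
python3 -m handwheel '[{"ax":0,"ay":0,"az":0,"x":0,"y":-1,"z":-25,"hand":100},{"ax":0,"ay":0,"az":0,"x":0,"y":-1,"z":-55,"hand":100},{"ax":0,"ay":0,"az":0,"x":0,"y":-1,"z":-85,"hand":100},{"ax":0,"ay":0,"az":0,"x":0,"y":-1,"z":-105,"hand":90},{"ax":0,"ay":0,"az":0,"x":0,"y":-1,"z":-118,"hand":75},{"ax":0,"ay":0,"az":0,"x":0,"y":-1,"z":-118,"hand":60},{"ax":0,"ay":0,"az":0,"x":0,"y":-1,"z":-118,"hand":52},{"ax":0,"ay":0,"az":0,"x":0,"y":-1,"z":-118,"hand":48},{"ax":0,"ay":0,"az":0,"x":0,"y":-1,"z":-118,"hand":44},{"ax":0,"ay":0,"az":0,"x":0,"y":-1,"z":-118,"hand":40},{"ax":0,"ay":0,"az":0,"x":0,"y":-1,"z":-118,"hand":30},{"ax":0,"ay":0,"az":0,"x":0,"y":-1,"z":-118,"hand":30},{"ax":0,"ay":0,"az":0,"x":0,"y":-1,"z":-118,"hand":30},{"ax":0,"ay":0,"az":0,"x":0,"y":-1,"z":-118,"hand":30}]' 12
python3 - <<'E'
from h import *
c=grab('wrist','w3.png')
E
```

```text
t: 2.7
eef_pos: [424.4, -299.2, 213.5]
orientation: [0.001, 0.981, 0.194, 0.001]
wrist_force: [0.4, -0.6, 3.2]
finger_gap: 0.432
finger_force: 12.0
```

View pics/w3.png

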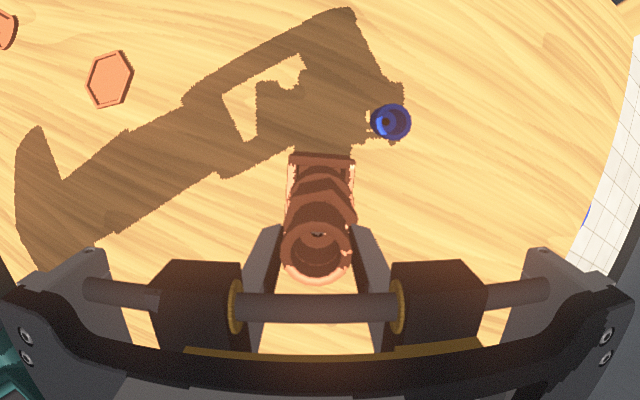

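Pot gripped: the gap is about 40.6 mm and the wrist view shows its rim at (316,255) between the pads. Next I lift it, carry it and lower it.

```bash
python3 -m handwheel '[{"ax":0,"ay":0,"az":0,"x":0,"y":0,"z":2,"hand":30},{"ax":0,"ay":0,"az":0,"x":0,"y":0,"z":6,"hand":30},{"ax":0,"ay":0,"az":0,"x":0,"y":0,"z":14,"hand":30},{"ax":0,"ay":0,"az":0,"x":0,"y":0,"z":26,"hand":30},{"ax":0,"ay":0,"az":0,"x":0,"y":0,"z":40,"hand":30},{"ax":0,"ay":0,"az":0,"x":1,"y":6,"z":50,"hand":30},{"ax":0,"ay":0,"az":0,"x":2,"y":20,"z":55,"hand":30},{"ax":0,"ay":0,"az":0,"x":4,"y":42,"z":55,"hand":30},{"ax":0,"ay":0,"az":0,"x":6,"y":70,"z":55,"hand":30},{"ax":0,"ay":0,"az":0,"x":9,"y":104,"z":55,"hand":30},{"ax":0,"ay":0,"az":0,"x":12,"y":140,"z":55,"hand":30},{"ax":0,"ay":0,"az":0,"x":15,"y":178,"z":55,"hand":30},{"ax":0,"ay":0,"az":0,"x":18,"y":216,"z":50,"hand":30},{"ax":0,"ay":0,"az":0,"x":21,"y":254,"z":40,"hand":30},{"ax":0,"ay":0,"az":0,"x":24,"y":292,"z":30,"hand":30},{"ax":0,"ay":0,"az":0,"x":28,"y":330,"z":20,"hand":30},{"ax":0,"ay":0,"az":0,"x":31,"y":368,"z":10,"hand":30},{"ax":0,"ay":0,"az":0,"x":34,"y":406,"z":0,"hand":30},{"ax":0,"ay":0,"az":0,"x":37,"y":442,"z":-10,"hand":30},{"ax":0,"ay":0,"az":0,"x":40,"y":478,"z":-20,"hand":30}]'
python3 -m handwheel '[{"ax":0,"ay":0,"az":0,"x":3,"y":35,"z":-12,"hand":30},{"ax":0,"ay":0,"az":0,"x":6,"y":68,"z":-24,"hand":30},{"ax":0,"ay":0,"az":0,"x":9,"y":98,"z":-36,"hand":30},{"ax":0,"ay":0,"az":0,"x":11,"y":122,"z":-48,"hand":30},{"ax":0,"ay":0,"az":0,"x":12,"y":138,"z":-60,"hand":30},{"ax":0,"ay":0,"az":0,"x":13,"y":147,"z":-70,"hand":30},{"ax":0,"ay":0,"az":0,"x":13,"y":149,"z":-78,"hand":30},{"ax":0,"ay":0,"az":0,"x":13,"y":149,"z":-83,"hand":30},{"ax":0,"ay":0,"az":0,"x":13,"y":149,"z":-83,"hand":30},{"ax":0,"ay":0,"az":0,"x":13,"y":149,"z":-83,"hand":30},{"ax":0,"ay":0,"az":0,"x":13,"y":149,"z":-83,"hand":30}]'
python3 - <<'E'
from h import *
c=grab('top','t4.png');s=grab('side','s4.png');w=grab('wrist','w4.png')
print(ctrl.sense()['joints'][5])
a=cv2.resize(s['frame'][250:350,270:370],(400,400),interpolation=cv2.INTER_CUBIC)
b=cv2.resize(w['frame'][130:330,220:420],(400,400),interpolation=cv2.INTER_CUBIC)
cv2.imwrite('pics/c4.png',np.hstack([a,b]))
E
```

```text
t: 4.42
eef_pos: [462.7, 182.1, 192.5]
orientation: [-0.0, 0.981, 0.194, 0.0]
wrist_force: [0.8, -0.7, -1.0]
finger_gap: 0.423
finger_force: 12.0
t: 5.33
eef_pos: [477.6, 327.5, 110.5]
orientation: [-0.0, 0.981, 0.193, 0.001]
wrist_force: [0.1, 0.2, -0.7]
finger_gap: 0.426
finger_force: 12.0
1.6858518849524822
```

View pics/c4.png

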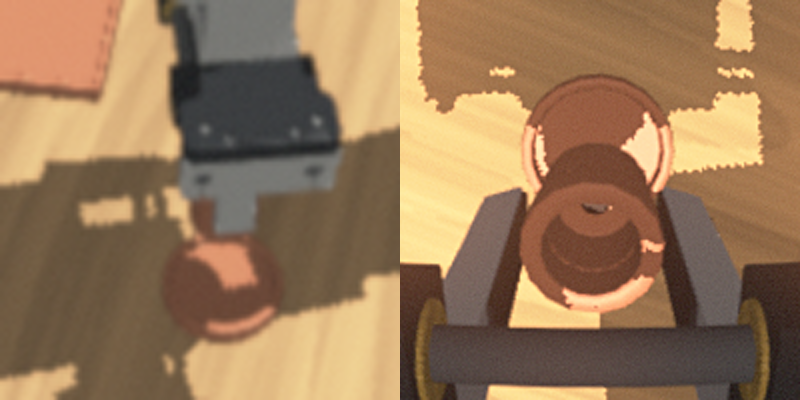

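The wrist crop shows the pot rim at crop (593,245) and the small saucer behind it at (598,147), with the pot well aligned along the finger axis. I'll check the offset numerically.

```bash
python3 - <<'E'
from h import *
c=grab('wrist');f=c['frame']
print('saucer L/R edges',fonz(c,220+122/2,130+147/2,12),fonz(c,220+273/2,130+147/2,12),'top edge',fonz(c,220+99,130+74/2,12))
print('rim L/R/bottom', fonz(c,220+120/2,130+240/2,114.5),fonz(c,220+264/2,130+240/2,114.5),fonz(c,220+93,130+311/2,114.5))
E
```

```text
saucer L/R edges [467.98393663 356.02743829] [492.27728136 296.61668128] top edge [509.02743297 338.03899779]
rim L/R/bottom [474.3270678  347.26432164] [488.77989639 311.9163968 ] [460.86414291 322.91891171]
```

```bash
python3 -m handwheel '[{"ax":0,"ay":0,"az":0,"x":-1,"y":-2,"z":-12,"hand":30},{"ax":0,"ay":0,"az":0,"x":-1,"y":-2,"z":-28,"hand":30},{"ax":0,"ay":0,"az":0,"x":-1,"y":-2,"z":-42,"hand":30},{"ax":0,"ay":0,"az":0,"x":-1,"y":-2,"z":-51,"hand":30},{"ax":0,"ay":0,"az":0,"x":-1,"y":-2,"z":-55,"hand":30},{"ax":0,"ay":0,"az":0,"x":-1,"y":-2,"z":-57,"hand":30},{"ax":0,"ay":0,"az":0,"x":-1,"y":-2,"z":-58,"hand":30},{"ax":0,"ay":0,"az":0,"x":-1,"y":-2,"z":-59,"hand":30},{"ax":0,"ay":0,"az":0,"x":-1,"y":-2,"z":-60,"hand":30},{"ax":0,"ay":0,"az":0,"x":-1,"y":-2,"z":-60,"hand":30},{"ax":0,"ay":0,"az":0,"x":-1,"y":-2,"z":-60,"hand":30}]'
```

```text
t: 6.45
eef_pos: [476.6, 326.6, 50.6]
orientation: [-0.0, 0.981, 0.194, 0.001]
wrist_force: [-0.4, 0.1, 1.5]
finger_gap: 0.426
finger_force: 12.0
```

```bash
python3 -m handwheel '[{"ax":0,"ay":0,"az":0,"x":0,"y":0,"z":0,"hand":44},{"ax":0,"ay":0,"az":0,"x":0,"y":0,"z":0,"hand":47},{"ax":0,"ay":0,"az":0,"x":0,"y":0,"z":0,"hand":55},{"ax":0,"ay":0,"az":0,"x":0,"y":0,"z":0,"hand":70},{"ax":0,"ay":0,"az":0,"x":0,"y":0,"z":5,"hand":85},{"ax":0,"ay":0,"az":0,"x":0,"y":0,"z":25,"hand":100},{"ax":0,"ay":0,"az":0,"x":0,"y":0,"z":60,"hand":100},{"ax":0,"ay":0,"az":0,"x":0,"y":-5,"z":100,"hand":100},{"ax":0,"ay":0,"az":0,"x":-2,"y":-25,"z":135,"hand":100},{"ax":0,"ay":0,"az":0,"x":-4,"y":-55,"z":160,"hand":100},{"ax":0,"ay":0,"az":0,"x":-8,"y":-92,"z":180,"hand":100},{"ax":0,"ay":0,"az":0,"x":-11,"y":-131,"z":190,"hand":100},{"ax":0,"ay":0,"az":0,"x":-14,"y":-170,"z":200,"hand":100},{"ax":0,"ay":0,"az":0,"x":-17,"y":-209,"z":210,"hand":100},{"ax":0,"ay":0,"az":0,"x":-20,"y":-248,"z":220,"hand":100},{"ax":0,"ay":0,"az":0,"x":-24,"y":-287,"z":220,"hand":100},{"ax":0,"ay":0,"az":0,"x":-27,"y":-326,"z":220,"hand":100},{"ax":0,"ay":0,"az":0,"x":-30,"y":-365,"z":220,"hand":100},{"ax":0,"ay":0,"az":0,"x":-34,"y":-404,"z":220,"hand":100},{"ax":0,"ay":0,"az":0,"x":-37,"y":-443,"z":220,"hand":100}]'
python3 -m handwheel '[{"ax":0,"ay":0,"az":0,"x":-3,"y":-39,"z":0,"hand":100},{"ax":0,"ay":0,"az":0,"x":-6,"y":-78,"z":0,"hand":100},{"ax":0,"ay":0,"az":0,"x":-9,"y":-115,"z":0,"hand":100},{"ax":0,"ay":0,"az":0,"x":-12,"y":-147,"z":0,"hand":100},{"ax":0,"ay":0,"az":0,"x":-14,"y":-170,"z":0,"hand":100},{"ax":0,"ay":0,"az":0,"x":-15,"y":-182,"z":0,"hand":100},{"ax":0,"ay":0,"az":0,"x":-15,"y":-182,"z":0,"hand":100},{"ax":0,"ay":0,"az":0,"x":-15,"y":-182,"z":0,"hand":100},{"ax":0,"ay":0,"az":0,"x":-15,"y":-182,"z":0,"hand":100}]'
python3 - <<'E'
from h import *
c=grab('wrist','w5.png');t=grab('top');s=grab('side')
g=ground(c,168,370,480,-360,-250,4)
a=cv2.resize(s['frame'][270:350,280:370],(360,320),interpolation=cv2.INTER_CUBIC)
a=np.vstack([a,cv2.resize(t['frame'][225:256,195:230],(360,120),interpolation=cv2.INTER_CUBIC)])
cv2.imwrite('pics/c5.png',np.hstack([g,a]))
E
```

```text
t: 8.12
eef_pos: [438.3, -118.5, 270.2]
orientation: [0.0, 0.981, 0.194, 0.001]
wrist_force: [0.3, -0.7, -0.8]
finger_gap: 1.001
finger_force: 0.0
t: 8.87
eef_pos: [424.3, -297.4, 269.8]
orientation: [-0.0, 0.981, 0.194, 0.0]
wrist_force: [-0.3, -0.6, -0.7]
finger_gap: 0.998
finger_force: 0.0
```

View pics/c5.png

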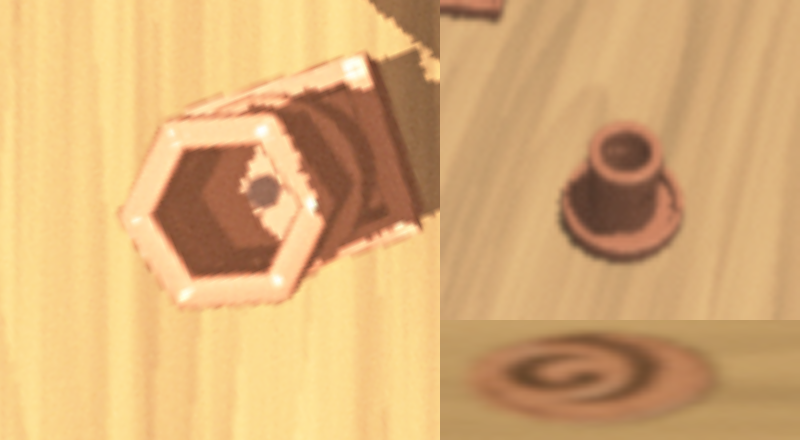

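The ground-plane crop shows the hex pot's corners at (167,122), (272,115), (325,200), (295,297), (185,305) and (120,215), so its flats face 35° mod 60. The small pot stands inside its saucer. I turn −17.4° to line up with the flats and grip.

```bash
python3 -m handwheel '[{"ax":0,"ay":0,"az":-6,"x":1,"y":-1,"z":-15,"hand":100},{"ax":0,"ay":0,"az":-12,"x":1,"y":-1,"z":-40,"hand":100},{"ax":0,"ay":0,"az":-17.4,"x":1,"y":-1,"z":-68,"hand":100},{"ax":0,"ay":0,"az":-17.4,"x":1,"y":-1,"z":-92,"hand":90},{"ax":0,"ay":0,"az":-17.4,"x":1,"y":-1,"z":-106,"hand":80},{"ax":0,"ay":0,"az":-17.4,"x":1,"y":-1,"z":-106,"hand":66},{"ax":0,"ay":0,"az":-17.4,"x":1,"y":-1,"z":-106,"hand":60},{"ax":0,"ay":0,"az":-17.4,"x":1,"y":-1,"z":-106,"hand":56},{"ax":0,"ay":0,"az":-17.4,"x":1,"y":-1,"z":-106,"hand":53},{"ax":0,"ay":0,"az":-17.4,"x":1,"y":-1,"z":-106,"hand":50},{"ax":0,"ay":0,"az":-17.4,"x":1,"y":-1,"z":-106,"hand":40},{"ax":0,"ay":0,"az":-17.4,"x":1,"y":-1,"z":-106,"hand":40},{"ax":0,"ay":0,"az":-17.4,"x":1,"y":-1,"z":-106,"hand":40},{"ax":0,"ay":0,"az":-17.4,"x":1,"y":-1,"z":-106,"hand":40}]' 15
```

```text
t: 10.18
eef_pos: [425.8, -300.7, 165.2]
orientation: [0.001, 0.999, 0.043, 0.001]
wrist_force: [0.9, -1.0, 5.6]
finger_gap: 0.508
finger_force: 15.0
```

```bash
python3 -m handwheel '[{"ax":0,"ay":0,"az":0,"x":0,"y":0,"z":2,"hand":40},{"ax":0,"ay":0,"az":0,"x":0,"y":0,"z":6,"hand":40},{"ax":0,"ay":0,"az":0,"x":0,"y":0,"z":14,"hand":40},{"ax":0,"ay":0,"az":0,"x":0,"y":0,"z":26,"hand":40},{"ax":0,"ay":0,"az":0,"x":0,"y":2,"z":36,"hand":40},{"ax":0,"ay":0,"az":-2,"x":1,"y":10,"z":42,"hand":40},{"ax":0,"ay":0,"az":-4,"x":2,"y":25,"z":43,"hand":40},{"ax":0,"ay":0,"az":-6,"x":4,"y":48,"z":40,"hand":40},{"ax":0,"ay":0,"az":-8,"x":6,"y":78,"z":35,"hand":40},{"ax":0,"ay":0,"az":-8,"x":9,"y":113,"z":28,"hand":40},{"ax":0,"ay":0,"az":-8,"x":12,"y":150,"z":15,"hand":40},{"ax":0,"ay":0,"az":-8,"x":15,"y":188,"z":0,"hand":40},{"ax":0,"ay":0,"az":-8,"x":18,"y":225,"z":-15,"hand":40},{"ax":0,"ay":0,"az":-8,"x":21,"y":260,"z":-29,"hand":40},{"ax":0,"ay":0,"az":-8,"x":23,"y":289,"z":-40,"hand":40},{"ax":0,"ay":0,"az":-8,"x":25,"y":308,"z":-47,"hand":40},{"ax":0,"ay":0,"az":-8,"x":26,"y":318,"z":-51,"hand":40},{"ax":0,"ay":0,"az":-8,"x":26,"y":318,"z":-51,"hand":40},{"ax":0,"ay":0,"az":-8,"x":26,"y":318,"z":-51,"hand":40},{"ax":0,"ay":0,"az":-8,"x":26,"y":318,"z":-51,"hand":40}]'
python3 - <<'E'
from h import *
c=grab('wrist','w6.png')
g1=ground(c,117,405,505,-31,69,4);g2=ground(c,12,405,505,-31,69,4)
cv2.imwrite('pics/c6.png',np.hstack([g1,g2]))
E
```

```text
t: 11.85
eef_pos: [451.7, 17.2, 113.5]
orientation: [0.0, 1.0, -0.027, 0.001]
wrist_force: [0.3, -0.1, -0.2]
finger_gap: 0.512
finger_force: 15.0
```

View pics/c6.png

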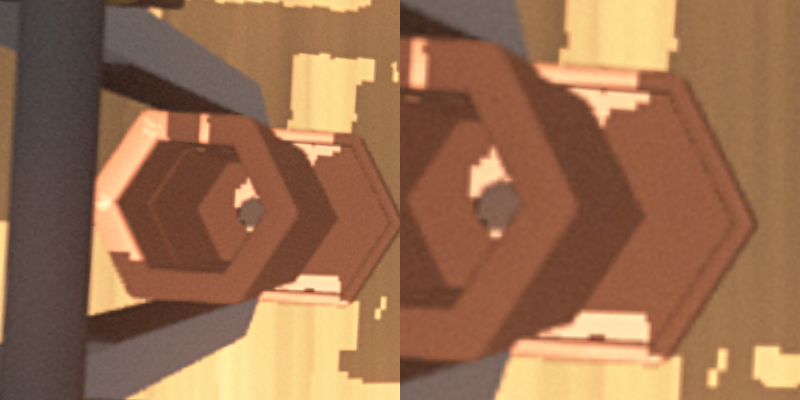

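Left panel (plane of the pot rim) shows the pot's corners at (297,210) and (95,205). The right panel (plane of the saucer rim) shows saucer corners at (680,73), (757,225) and (665,362). The saucer flats face about 26.5° and the pot's 26.9°, with the centres within about 2 mm, so I lower it.

```bash
python3 -m handwheel '[{"ax":0,"ay":0,"az":0,"x":-1,"y":0,"z":-12,"hand":40},{"ax":0,"ay":0,"az":0,"x":-1,"y":0,"z":-28,"hand":40},{"ax":0,"ay":0,"az":0,"x":-1,"y":0,"z":-42,"hand":40},{"ax":0,"ay":0,"az":0,"x":-1,"y":0,"z":-51,"hand":40},{"ax":0,"ay":0,"az":0,"x":-1,"y":0,"z":-55,"hand":40},{"ax":0,"ay":0,"az":0,"x":-1,"y":0,"z":-57,"hand":40},{"ax":0,"ay":0,"az":0,"x":-1,"y":0,"z":-58,"hand":40},{"ax":0,"ay":0,"az":0,"x":-1,"y":0,"z":-59,"hand":40},{"ax":0,"ay":0,"az":0,"x":-1,"y":0,"z":-60,"hand":40},{"ax":0,"ay":0,"az":0,"x":-1,"y":0,"z":-60,"hand":40},{"ax":0,"ay":0,"az":0,"x":-1,"y":0,"z":-60,"hand":40}]'
```

```text
t: 12.82
eef_pos: [450.9, 18.0, 54.3]
orientation: [0.0, 1.0, -0.027, 0.001]
wrist_force: [-1.8, -1.5, 5.7]
finger_gap: 0.512
finger_force: 15.0
```

```bash
python3 -m handwheel '[{"ax":0,"ay":0,"az":0,"x":0,"y":0,"z":0.7,"hand":52},{"ax":0,"ay":0,"az":0,"x":0,"y":0,"z":0.7,"hand":55},{"ax":0,"ay":0,"az":0,"x":0,"y":0,"z":0.7,"hand":62},{"ax":0,"ay":0,"az":0,"x":0,"y":0,"z":2,"hand":75},{"ax":0,"ay":0,"az":0,"x":0,"y":0,"z":8,"hand":90},{"ax":0,"ay":0,"az":0,"x":0,"y":0,"z":28,"hand":100},{"ax":0,"ay":0,"az":0,"x":0,"y":0,"z":62,"hand":100},{"ax":0,"ay":0,"az":0,"x":0,"y":-6,"z":100,"hand":100},{"ax":0,"ay":0,"az":0,"x":-2,"y":-28,"z":130,"hand":100},{"ax":0,"ay":0,"az":0,"x":-5,"y":-60,"z":150,"hand":100},{"ax":0,"ay":0,"az":0,"x":-8,"y":-98,"z":160,"hand":100},{"ax":0,"ay":0,"az":0,"x":-11,"y":-137,"z":165,"hand":100},{"ax":0,"ay":0,"az":0,"x":-14,"y":-176,"z":165,"hand":100},{"ax":0,"ay":0,"az":0,"x":-17,"y":-215,"z":165,"hand":100},{"ax":0,"ay":0,"az":0,"x":-20,"y":-252,"z":165,"hand":100},{"ax":0,"ay":0,"az":0,"x":-23,"y":-285,"z":165,"hand":100},{"ax":0,"ay":0,"az":0,"x":-25,"y":-308,"z":165,"hand":100},{"ax":0,"ay":0,"az":0,"x":-26,"y":-318,"z":165,"hand":100},{"ax":0,"ay":0,"az":0,"x":-26,"y":-318,"z":165,"hand":100},{"ax":0,"ay":0,"az":0,"x":-26,"y":-318,"z":165,"hand":100}]'
python3 - <<'E'
from h import *
c=grab('wrist','w7.png');t=grab('top','t7.png');s=grab('side','s7.png')
g=ground(c,116,370,480,-360,-250,4)
a=cv2.resize(s['frame'][185:255,320:410],(340,264),interpolation=cv2.INTER_CUBIC)
b=cv2.resize(t['frame'][225:275,295:350],(340,176),interpolation=cv2.INTER_CUBIC)
cv2.imwrite('pics/c7.png',np.hstack([g,np.vstack([a,b])]))
E
```

```text
t: 14.48
eef_pos: [424.0, -299.2, 217.5]
orientation: [-0.001, 1.0, -0.027, -0.0]
wrist_force: [0.2, 0.9, 0.5]
finger_gap: 1.001
finger_force: 0.0
```

View pics/c7.png

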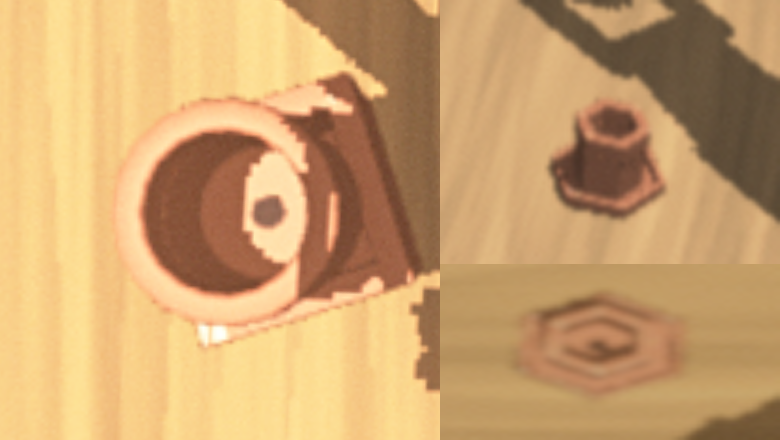

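The round pot's rim is centred near crop (232,211), about (426,−300) once the wrist-camera bias is taken off. The hex pot sits centred and aligned in its saucer. Next I grip the round pot.

```bash
python3 -m handwheel '[{"ax":0,"ay":0,"az":0,"x":1.5,"y":0,"z":-15,"hand":100},{"ax":0,"ay":0,"az":0,"x":1.5,"y":0,"z":-42,"hand":100},{"ax":0,"ay":0,"az":0,"x":1.5,"y":0,"z":-72,"hand":100},{"ax":0,"ay":0,"az":0,"x":1.5,"y":0,"z":-95,"hand":95},{"ax":0,"ay":0,"az":0,"x":1.5,"y":0,"z":-105,"hand":85},{"ax":0,"ay":0,"az":0,"x":1.5,"y":0,"z":-105,"hand":76},{"ax":0,"ay":0,"az":0,"x":1.5,"y":0,"z":-105,"hand":71},{"ax":0,"ay":0,"az":0,"x":1.5,"y":0,"z":-105,"hand":68},{"ax":0,"ay":0,"az":0,"x":1.5,"y":0,"z":-105,"hand":65},{"ax":0,"ay":0,"az":0,"x":1.5,"y":0,"z":-105,"hand":62},{"ax":0,"ay":0,"az":0,"x":1.5,"y":0,"z":-105,"hand":50},{"ax":0,"ay":0,"az":0,"x":1.5,"y":0,"z":-105,"hand":50},{"ax":0,"ay":0,"az":0,"x":1.5,"y":0,"z":-105,"hand":50},{"ax":0,"ay":0,"az":0,"x":1.5,"y":0,"z":-105,"hand":50}]' 18
```

```text
t: 15.8
eef_pos: [426.5, -301.2, 114.7]
orientation: [0.002, 1.0, -0.027, 0.002]
wrist_force: [-0.4, -1.2, 6.3]
finger_gap: 0.616
finger_force: 18.0
```

```bash
python3 -m handwheel '[{"ax":0,"ay":0,"az":0,"x":0,"y":0,"z":2,"hand":50},{"ax":0,"ay":0,"az":0,"x":0,"y":0,"z":6,"hand":50},{"ax":0,"ay":0,"az":0,"x":0,"y":0,"z":14,"hand":50},{"ax":0,"ay":0,"az":0,"x":0,"y":0,"z":26,"hand":50},{"ax":0,"ay":0,"az":0,"x":2,"y":1,"z":36,"hand":50},{"ax":0,"ay":0,"az":0,"x":9,"y":5,"z":41,"hand":50},{"ax":0,"ay":0,"az":0,"x":24,"y":13,"z":42,"hand":50},{"ax":0,"ay":0,"az":0,"x":45,"y":25,"z":42,"hand":50},{"ax":0,"ay":0,"az":0,"x":72,"y":39,"z":40,"hand":50},{"ax":0,"ay":0,"az":0,"x":103,"y":56,"z":36,"hand":50},{"ax":0,"ay":0,"az":0,"x":134,"y":73,"z":31,"hand":50},{"ax":0,"ay":0,"az":0,"x":165,"y":90,"z":26,"hand":50},{"ax":0,"ay":0,"az":0,"x":193,"y":105,"z":20,"hand":50},{"ax":0,"ay":0,"az":0,"x":216,"y":118,"z":14,"hand":50},{"ax":0,"ay":0,"az":0,"x":232,"y":127,"z":9,"hand":50},{"ax":0,"ay":0,"az":0,"x":241,"y":132,"z":6,"hand":50},{"ax":0,"ay":0,"az":0,"x":245,"y":134,"z":5,"hand":50},{"ax":0,"ay":0,"az":0,"x":245,"y":134,"z":5,"hand":50},{"ax":0,"ay":0,"az":0,"x":245,"y":134,"z":5,"hand":50},{"ax":0,"ay":0,"az":0,"x":245,"y":134,"z":5,"hand":50}]'
python3 - <<'E'
from h import *
c=grab('wrist','w8.png')
g1=ground(c,121,620,730,-220,-110,3.6);g2=ground(c,12,620,730,-220,-110,3.6)
cv2.imwrite('pics/c8.png',np.hstack([g1,g2]))
E
```

```text
t: 17.47
eef_pos: [670.0, -166.7, 118.3]
orientation: [0.0, 1.0, -0.027, 0.0]
wrist_force: [1.0, -0.1, -0.7]
finger_gap: 0.617
finger_force: 18.0
```

View pics/c8.png

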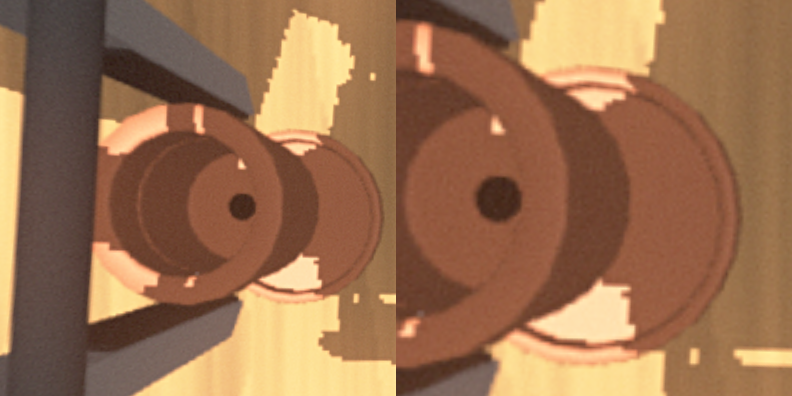

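Saucer ring in the right panel runs from top v=65 to bottom v=364, with its right edge at u=740. The pot rim in the left panel spans v=102–305 with its right edge at 282. I make a small correction of (+2, −1) mm and lower it.

```bash
python3 -m handwheel '[{"ax":0,"ay":0,"az":0,"x":1,"y":0,"z":-12,"hand":50},{"ax":0,"ay":0,"az":0,"x":2,"y":-1,"z":-28,"hand":50},{"ax":0,"ay":0,"az":0,"x":2,"y":-1,"z":-42,"hand":50},{"ax":0,"ay":0,"az":0,"x":2,"y":-1,"z":-51,"hand":50},{"ax":0,"ay":0,"az":0,"x":2,"y":-1,"z":-55,"hand":50},{"ax":0,"ay":0,"az":0,"x":2,"y":-1,"z":-57,"hand":50},{"ax":0,"ay":0,"az":0,"x":2,"y":-1,"z":-58,"hand":50},{"ax":0,"ay":0,"az":0,"x":2,"y":-1,"z":-59,"hand":50},{"ax":0,"ay":0,"az":0,"x":2,"y":-1,"z":-59.5,"hand":50},{"ax":0,"ay":0,"az":0,"x":2,"y":-1,"z":-59.5,"hand":50},{"ax":0,"ay":0,"az":0,"x":2,"y":-1,"z":-59.5,"hand":50}]'
```

```text
t: 18.43
eef_pos: [672.9, -166.9, 59.9]
orientation: [0.0, 1.0, -0.027, 0.001]
wrist_force: [-3.0, 1.6, 5.3]
finger_gap: 0.616
finger_force: 18.0
```

```bash
python3 -m handwheel '[{"ax":0,"ay":0,"az":0,"x":0,"y":0,"z":0.7,"hand":62},{"ax":0,"ay":0,"az":0,"x":0,"y":0,"z":0.7,"hand":65},{"ax":0,"ay":0,"az":0,"x":0,"y":0,"z":0.7,"hand":72},{"ax":0,"ay":0,"az":0,"x":0,"y":0,"z":2,"hand":82},{"ax":0,"ay":0,"az":0,"x":0,"y":0,"z":8,"hand":92},{"ax":0,"ay":0,"az":0,"x":0,"y":0,"z":28,"hand":100},{"ax":0,"ay":0,"az":0,"x":0,"y":0,"z":60,"hand":100},{"ax":0,"ay":0,"az":2,"x":-10,"y":-5,"z":92,"hand":100},{"ax":0,"ay":0,"az":6,"x":-34,"y":-18,"z":104,"hand":100},{"ax":0,"ay":0,"az":10,"x":-67,"y":-36,"z":104,"hand":100},{"ax":0,"ay":0,"az":14,"x":-101,"y":-54,"z":104,"hand":100},{"ax":0,"ay":0,"az":15.5,"x":-135,"y":-72,"z":104,"hand":100},{"ax":0,"ay":0,"az":15.5,"x":-169,"y":-90,"z":104,"hand":100},{"ax":0,"ay":0,"az":15.5,"x":-202,"y":-108,"z":104,"hand":100},{"ax":0,"ay":0,"az":15.5,"x":-227,"y":-121,"z":104,"hand":100},{"ax":0,"ay":0,"az":15.5,"x":-242,"y":-129,"z":104,"hand":100},{"ax":0,"ay":0,"az":15.5,"x":-248,"y":-133,"z":104,"hand":100},{"ax":0,"ay":0,"az":15.5,"x":-248,"y":-133,"z":104,"hand":100},{"ax":0,"ay":0,"az":15.5,"x":-248,"y":-133,"z":104,"hand":100},{"ax":0,"ay":0,"az":15.5,"x":-248,"y":-133,"z":104,"hand":100}]'
python3 - <<'E'
from h import *
c=grab('wrist','w9.png');t=grab('top','t9.png');s=grab('side','s9.png')
g=ground(c,60,370,480,-360,-250,4)
a=cv2.resize(s['frame'][135:200,270:345],(340,280),interpolation=cv2.INTER_CUBIC)
b=cv2.resize(t['frame'][150:190,360:410],(340,160),interpolation=cv2.INTER_CUBIC)
cv2.imwrite('pics/c9.png',np.hstack([g,np.vstack([a,b])]))
E
```

```text
t: 20.1
eef_pos: [425.6, -299.4, 162.1]
orientation: [0.0, 0.994, 0.109, 0.0]
wrist_force: [-0.1, -0.2, -0.8]
finger_gap: 1.0
finger_force: 0.0
```

View pics/c9.png

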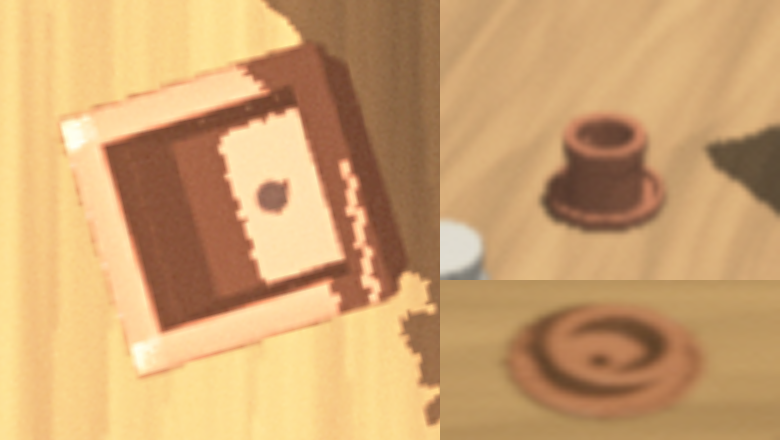

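The square pot's rim corners are at crop (62,122), (318,43), (385,303) and (138,377), so it is turned 16.8°. The round pot sits in its saucer. I turn +4.3° and grip.

```bash
python3 -m handwheel '[{"ax":0,"ay":0,"az":4.3,"x":0,"y":-0.5,"z":-15,"hand":100},{"ax":0,"ay":0,"az":4.3,"x":0,"y":-0.5,"z":-40,"hand":100},{"ax":0,"ay":0,"az":4.3,"x":0,"y":-0.5,"z":-65,"hand":100},{"ax":0,"ay":0,"az":4.3,"x":0,"y":-0.5,"z":-84,"hand":100},{"ax":0,"ay":0,"az":4.3,"x":0,"y":-0.5,"z":-98,"hand":100},{"ax":0,"ay":0,"az":4.3,"x":0,"y":-0.5,"z":-106,"hand":92},{"ax":0,"ay":0,"az":4.3,"x":0,"y":-0.5,"z":-106,"hand":85},{"ax":0,"ay":0,"az":4.3,"x":0,"y":-0.5,"z":-106,"hand":80},{"ax":0,"ay":0,"az":4.3,"x":0,"y":-0.5,"z":-106,"hand":77},{"ax":0,"ay":0,"az":4.3,"x":0,"y":-0.5,"z":-106,"hand":74},{"ax":0,"ay":0,"az":4.3,"x":0,"y":-0.5,"z":-106,"hand":71},{"ax":0,"ay":0,"az":4.3,"x":0,"y":-0.5,"z":-106,"hand":60},{"ax":0,"ay":0,"az":4.3,"x":0,"y":-0.5,"z":-106,"hand":60},{"ax":0,"ay":0,"az":4.3,"x":0,"y":-0.5,"z":-106,"hand":60},{"ax":0,"ay":0,"az":4.3,"x":0,"y":-0.5,"z":-106,"hand":60}]' 28
```

```text
t: 21.5
eef_pos: [425.5, -301.6, 57.7]
orientation: [0.002, 0.989, 0.145, 0.001]
wrist_force: [1.1, -2.7, 5.0]
finger_gap: 0.72
finger_force: 28.0
```

```bash
python3 -m handwheel '[{"ax":0,"ay":0,"az":0,"x":0,"y":0,"z":2,"hand":60},{"ax":0,"ay":0,"az":0,"x":0,"y":0,"z":6,"hand":60},{"ax":0,"ay":0,"az":0,"x":0,"y":0,"z":14,"hand":60},{"ax":0,"ay":0,"az":0,"x":0,"y":0,"z":27,"hand":60},{"ax":0,"ay":0,"az":0,"x":0,"y":0,"z":43,"hand":60},{"ax":0,"ay":0,"az":0,"x":1,"y":3,"z":59,"hand":60},{"ax":0,"ay":0,"az":-1,"x":5,"y":12,"z":71,"hand":60},{"ax":0,"ay":0,"az":-2,"x":12,"y":28,"z":77,"hand":60},{"ax":0,"ay":0,"az":-3,"x":23,"y":52,"z":80,"hand":60},{"ax":0,"ay":0,"az":-4,"x":36,"y":82,"z":80,"hand":60},{"ax":0,"ay":0,"az":-5,"x":51,"y":115,"z":80,"hand":60},{"ax":0,"ay":0,"az":-6,"x":66,"y":150,"z":80,"hand":60},{"ax":0,"ay":0,"az":-7,"x":81,"y":185,"z":80,"hand":60},{"ax":0,"ay":0,"az":-8,"x":97,"y":220,"z":80,"hand":60},{"ax":0,"ay":0,"az":-8,"x":112,"y":255,"z":80,"hand":60},{"ax":0,"ay":0,"az":-8,"x":128,"y":290,"z":80,"hand":60},{"ax":0,"ay":0,"az":-8,"x":143,"y":325,"z":80,"hand":60},{"ax":0,"ay":0,"az":-8,"x":158,"y":359,"z":78,"hand":60},{"ax":0,"ay":0,"az":-8,"x":172,"y":391,"z":76,"hand":60},{"ax":0,"ay":0,"az":-8,"x":185,"y":420,"z":74,"hand":60}]'
python3 -m handwheel '[{"ax":0,"ay":0,"az":0,"x":11,"y":25,"z":-2,"hand":60},{"ax":0,"ay":0,"az":0,"x":19,"y":44,"z":-5,"hand":60},{"ax":0,"ay":0,"az":0,"x":24,"y":55,"z":-7,"hand":60},{"ax":0,"ay":0,"az":0,"x":26,"y":60,"z":-9,"hand":60},{"ax":0,"ay":0,"az":0,"x":26,"y":60,"z":-9,"hand":60},{"ax":0,"ay":0,"az":0,"x":26,"y":60,"z":-9,"hand":60},{"ax":0,"ay":0,"az":0,"x":26,"y":60,"z":-9,"hand":60}]'
python3 - <<'E'
from h import *
c=grab('wrist','w10.png')
g1=ground(c,125,580,700,120,240,3.3);g2=ground(c,12,580,700,120,240,3.3)
cv2.imwrite('pics/c10.png',np.hstack([g1,g2]))
E
```

```text
t: 23.17
eef_pos: [608.9, 122.3, 129.1]
orientation: [-0.0, 0.997, 0.077, -0.001]
wrist_force: [0.3, -0.2, -2.7]
finger_gap: 0.724
finger_force: 28.0
t: 23.75
eef_pos: [635.2, 178.3, 121.1]
orientation: [0.0, 0.997, 0.075, -0.0]
wrist_force: [0.4, 0.3, -2.9]
finger_gap: 0.722
finger_force: 28.0
```

View pics/c10.png

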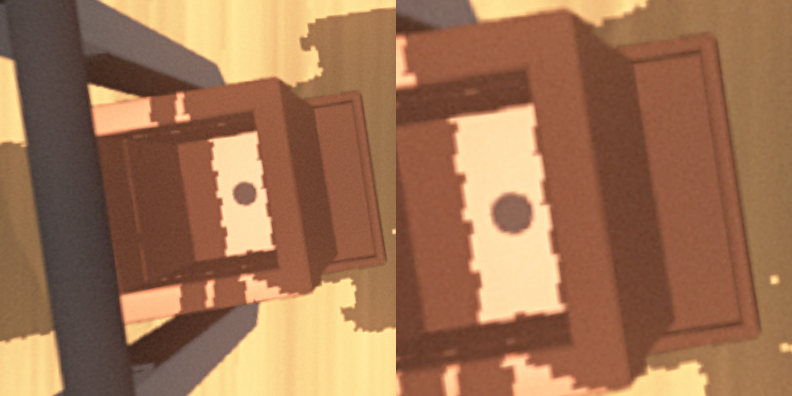

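Saucer corners at right-panel (717,33) and (760,332) give 8.2°. The pot's right edge runs (280,77)–(318,292), and the tool reads 8.6°. Centres agree within about 1 mm, so I lower it.

```bash
python3 -m handwheel '[{"ax":0,"ay":0,"az":0,"x":0.5,"y":0,"z":-12,"hand":60},{"ax":0,"ay":0,"az":0,"x":0.5,"y":0,"z":-28,"hand":60},{"ax":0,"ay":0,"az":0,"x":0.5,"y":0,"z":-42,"hand":60},{"ax":0,"ay":0,"az":0,"x":0.5,"y":0,"z":-51,"hand":60},{"ax":0,"ay":0,"az":0,"x":0.5,"y":0,"z":-55,"hand":60},{"ax":0,"ay":0,"az":0,"x":0.5,"y":0,"z":-57,"hand":60},{"ax":0,"ay":0,"az":0,"x":0.5,"y":0,"z":-58,"hand":60},{"ax":0,"ay":0,"az":0,"x":0.5,"y":0,"z":-59,"hand":60},{"ax":0,"ay":0,"az":0,"x":0.5,"y":0,"z":-59.5,"hand":60},{"ax":0,"ay":0,"az":0,"x":0.5,"y":0,"z":-59.5,"hand":60},{"ax":0,"ay":0,"az":0,"x":0.5,"y":0,"z":-59.5,"hand":60}]'
```

```text
t: 24.72
eef_pos: [636.7, 179.8, 62.6]
orientation: [-0.0, 0.997, 0.076, 0.001]
wrist_force: [-0.0, 0.0, -0.4]
finger_gap: 0.722
finger_force: 28.0
```

```bash
python3 -m handwheel '[{"ax":0,"ay":0,"az":0,"x":0,"y":0,"z":-0.5,"hand":60},{"ax":0,"ay":0,"az":0,"x":0,"y":0,"z":-0.5,"hand":72},{"ax":0,"ay":0,"az":0,"x":0,"y":0,"z":-0.5,"hand":75},{"ax":0,"ay":0,"az":0,"x":0,"y":0,"z":0,"hand":82},{"ax":0,"ay":0,"az":0,"x":0,"y":0,"z":2,"hand":92},{"ax":0,"ay":0,"az":0,"x":0,"y":0,"z":8,"hand":100},{"ax":0,"ay":0,"az":0,"x":0,"y":0,"z":25,"hand":100},{"ax":0,"ay":0,"az":0,"x":0,"y":0,"z":60,"hand":100},{"ax":0,"ay":0,"az":0,"x":0,"y":0,"z":100,"hand":100},{"ax":0,"ay":0,"az":0,"x":-20,"y":-20,"z":130,"hand":100},{"ax":0,"ay":0,"az":0,"x":-45,"y":-45,"z":150,"hand":100},{"ax":0,"ay":0,"az":0,"x":-72,"y":-72,"z":160,"hand":100},{"ax":0,"ay":0,"az":0,"x":-100,"y":-100,"z":170,"hand":100},{"ax":0,"ay":0,"az":0,"x":-125,"y":-128,"z":170,"hand":100},{"ax":0,"ay":0,"az":0,"x":-150,"y":-157,"z":170,"hand":100},{"ax":0,"ay":0,"az":0,"x":-175,"y":-186,"z":170,"hand":100},{"ax":0,"ay":0,"az":0,"x":-200,"y":-215,"z":170,"hand":100},{"ax":0,"ay":0,"az":0,"x":-220,"y":-240,"z":170,"hand":100},{"ax":0,"ay":0,"az":0,"x":-235,"y":-260,"z":170,"hand":100},{"ax":0,"ay":0,"az":0,"x":-235,"y":-260,"z":170,"hand":100}]'
python3 - <<'E'
from h import *
t=grab('top','t11.png');s=grab('side','s11.png')
c=t
r=lambda im,b,w,h:cv2.resize(im[b[1]:b[3],b[0]:b[2]],(w,h),interpolation=cv2.INTER_CUBIC)
S=s['frame'];T=t['frame']
cv2.imwrite('pics/c11.png',np.hstack([S[100:360,170:430].repeat(2,0).repeat(2,1)[:520],np.vstack([r(T,(240,160,290,210),260,260),r(S,(245,220,310,285),260,260)])]))
E
```

```text
t: 26.38
eef_pos: [399.0, -82.9, 232.5]
orientation: [0.001, 0.997, 0.074, 0.0]
wrist_force: [0.5, 0.1, 0.2]
finger_gap: 1.001
finger_force: 0.0
```

View pics/c11.png

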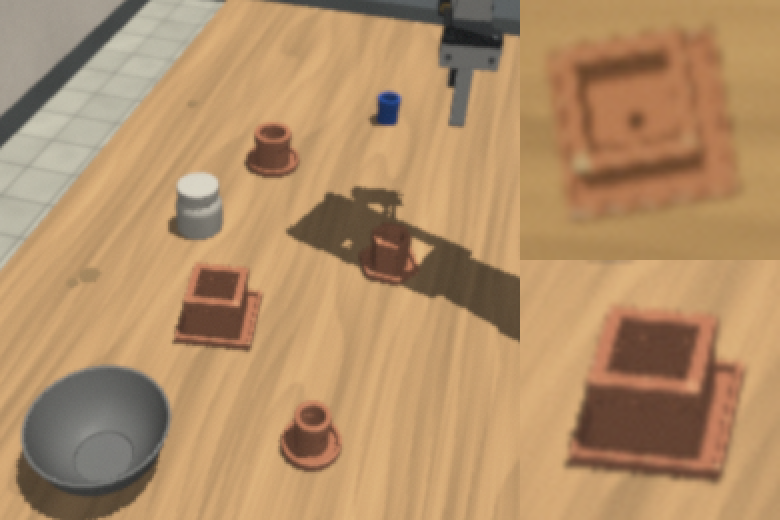

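All four pots appear upright in their saucers, with the tub at (198,205), bowl at (97,430) and blue pot at (388,108) in place. The square pot at (215,300) looks a bit left of its saucer, possibly from perspective, so I'll check that numerically.

```bash
python3 - <<'E'
from h import *
t=cv2.imread('pics/t11.png');s=cv2.imread('pics/s11.png');ct=grab('top');cs=grab('side')
# measured rim corners (crop px -> image px)
R=[(548,63),(712,28),(745,192),(572,215)]
print('saucer top',np.mean([onz(ct,240+(u-520)*50/260,160+v*50/260,12)[:2] for u,v in R],0))
P=[(580,60),(690,45),(700,150),(585,165)]
P=[onz(ct,240+(u-520)*50/260,160+v*50/260,65)[:2] for u,v in P];print('pot top',np.mean(P,0),np.round(P))
Q=[(612,310),(715,315),(698,388),(590,380)]
Q=[onz(cs,245+(u-520)/4,220+(v-260)/4,65)[:2] for u,v in Q];print('pot side',np.mean(Q,0),np.round(Q))
V=[(742,362),(720,476),(568,461)]
V=[onz(cs,245+(u-520)/4,220+(v-260)/4,12)[:2] for u,v in V];print('saucer side',np.mean([V[0],V[2]],0),np.round(V))
for (n,h0,z,p) in(('small',5,53,0),):pass
print(ctrl.sense()['t'])
a=cv2.resize(t[225:260,190:350],(800,175),interpolation=cv2.INTER_CUBIC)
cv2.imwrite('pics/c12.png',np.vstack([cv2.resize(s[195:250,335:390],(400,400),interpolation=cv2.INTER_CUBIC)]))
E
```

```text
saucer top [634.93847562 176.80721799]
pot top [633.50051128 175.01673515] [[658. 206.]
 [666. 148.]
 [609. 143.]
 [601. 203.]]
pot side [633.64215625 180.02864149] [[670. 156.]
 [607. 142.]
 [597. 205.]
 [660. 217.]]
saucer side [632.99549301 180.30332411] [[596. 125.]
 [579. 221.]
 [670. 236.]]
26.5833
```

Pot and saucer centres agree within 2 mm in both views, so I'm handing in.

```bash
python3 -c "
from bench import ctrl
print(ctrl.close_job())"
```

```text
the job is handed in; nothing more can be done
None
```

I took the stack apart from the top and set all four pots in their matching saucers, with the square and six-sided pots lined up; the job is handed in at about 27 s, but no verdict came back.

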